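# Find the thread and screw down the canister's red lid

### The arm

A 6-joint arm with a two-finger parallel gripper is mounted at the origin on a cart in front of the work surface, level with it; the furniture and walls round the work are solid. World frame = base frame: x ahead of the robot, y to its left, z up, the work surface at z = 0. Lengths are in mm, angles in rad, forces in N, time in s.
With the tool pointing down it reaches from about 350 to 875 mm from the base axis. Payload 4.2 kg.
Tool frame: the origin (TCP) lies midway between the tips of the shut fingers; the grasp point (between the pads) lies 19 mm behind it (arm.tcp_to_grasp is the distance from the TCP to the grasp point, in mm); z points along the fingers, y is the line along which they close (so a half turn about z gives the same grasp; the last joint's range is limited). The gripper opens to 85 mm and grips with 20 to 120 N. Pads are 22 mm wide; open, the fingers measure 114 mm over their backs; the gripper's body (76 mm by 85 mm) begins 54 mm behind the grasp point. The pads swing forward as they close: fully open they stand 13 mm farther back than shut.
Start: joints at [1.466, 0.385, 0.008, 0, -1.194, -0.259], TCP at [222.36, 584.085, 231.312] pointing down, gripper open.
Joint ranges: [-3.14, 3.14], [-1.21, 2.06], [-1.07, 1.41], [-3.16, 2.05], [-2.99, -0.16], [-3.1, 3.1]. Speed limits (rad/s): [2.79, 2.79, 3.14, 3.14, 3.14, 3.14].

### API

Orientations are given as a unit quaternion [x, y, z, w].
In Python, from bench import arm, imaging, job, models gives the robot as it stands.
- The arm moves only by the tool arm_command, never from a script. Its argument "rows" is a list of rows, each an object with "grip": the opening, from 0 (shut) to 1 (fully open); "linear": the shift along the tool's x, y, z in mm, a list of three; "rot": the turn, a rotation vector about the tool's x, y, z in rad, a list of three. In form: [{"grip": grip, "linear": [tx, ty, tz], "rot": [rx, ry, rz]}, ...]. A call has 1 to 10 rows; each row is the pose to reach, as a shift and turn from the pose commanded when the call began, along the tool's axes at that moment; what a row does not reach only later rows make up. A row lasts 1/8 s, in which the tool goes at most 62.5 mm and 10.7 degrees, less where a joint would pass 70% of its speed; a pose out of reach is approached as far as the arm can. A call with a gripper value outside its range is refused whole. The fingers move at their own pace and stop on an object; the grip force is fixed at half the most. Time passes only in rows, so rows that repeat a pose let the fingers close. It gives the time, the measured TCP pose, the force, the opening and the grip force at its end, in the units of the state.
- arm.read_state(): the state, without advancing time (a new reading comes with each control period).
- imaging.get_image(name): name is "scene" or "top"; returns a dict with "frame" (400x640x3 uint8, red, green, blue), "fx", "fy", "cx", "cy" (pixels), "k1" (the pictures are not rectified: a ray, as slopes to the right and down, at radius r is drawn at 1 + k1 r^2 times it, then the intrinsics apply), "extrinsics" (4x4, takes a point from world to camera coordinates). Camera axes: x right, y down, z forward; pixel columns grow to the right and rows downward; lengths in mm; the calibration is good to about 2 mm. A picture is of the moment at which its call begins. There is no depth.
- job.job_done(): hands the job in; it is judged then, once.
Trained networks look in a picture, given as the dict that the camera call returned (one of the last four; its "shot" number tells which), for a name from the list of things; names that differ only in an ending like _2 or _b are one class to them, and where a whole thing is asked for, a point or a joint stands for the part that bears it (a point fixed in the world has none). Each returns a list of dicts, best first, with "score" (0 to 1); they miss things now and then, are a little off and sometimes report something else, mostly with a low value. They report only what shows in the picture. A call takes as long as a camera call. They do not tell look-alikes from the thing itself.
- models.spot_in(picture, query): "rect" ([left, top, right, bottom] in pixels, round what is visible of it).
- models.tip_of(picture, query): "pixel" ([column, row] in pixels: a listed point, or the origin of a listed thing).
The state is a dict: "clock": time; "joints": joint angles; "joint_vel": joint speeds; "joint_efforts": joint torques, N m; "position": TCP position; "ee_rot": TCP orientation; "contact_force": force on the tool from outside, world axes, zero at the start; "wrist_torque": the same for the moment, N m; "gripper_width": finger opening in mm; "grasp_force": force on a finger pad.
Only numpy, scipy, OpenCV 4.12 (cv2) and the standard library are available. Lean on these libraries where they do the work, as an engineer would, in place of code of your own. Each camera call takes 0.05 s, during which the arm holds its last target. There are 200 camera calls.

### The job

The red lid on its white canister is sitting on top of the thread. Without lifting it off, turn it backwards (anticlockwise seen from above) until it drops into the start of the thread, then screw it down clockwise to its stop and let go. Leave the canister with the blue lid alone.

Things in the scene. Friction and masses are not known exactly. Their poses are not given: they have to be found in the camera images.
- red_lid: Loose red screw lid, 54 mm wide (56 over its knurls), 24 mm high, 60 g; grip its side any way round. A white pointer runs along its top to the rim and down its side. Origin: centre of underside; x along the pointer, z up. It starts on top of the thread, underside 121 mm above the canister's foot, pointer from 25 deg anticlockwise to 5 deg clockwise of the single black line. It turns easily.
- red_canister: White canister of the red lid, 83 mm wide, fixed: it cannot slide or turn. Origin: centre of foot, z up; x towards the single black line down its shoulder and side, where the lid's pointer stands when closed. Shoulder below 90 mm; neck (thread 45 mm wide) up to 125 mm. Height of lid's underside over the foot: 121 mm on the thread, 112 dropped into the entry, 109 screwed down. 1.5 mm play.
- thread_entry (a point): Point on the canister's shoulder at the double black line, 70 deg anticlockwise of the single one. Lid pointer over it +/- 12 deg: the lid can drop 9.5 mm straight down (fingers that hold it must lower it). From there 70 deg clockwise winds it down another 3 mm to the single line; a hard stop comes about 2 deg past it.
- blue_canister: White canister of the same kind and size, fixed, its blue lid already screwed down (top at 133 mm); not to be touched. Origin: centre of foot, z up.
Mind the look-alikes: they are no part of the job. There is more than one size of the red_lid; the job needs the larger.

How it is judged:
By the outcome, as a careful person would: the job done as asked, in the order asked, and still so for the second after the job is handed in, with the robot touching nothing.
It also fails if it takes over 37 s, if anything falls off the work surface, if the arm or the gripper's body presses on something with over 40 N, if the wrist force passes 120 N, or if a joint passes its speed limit or range.

## Working session

There is one attempt and no reset: what is moved stays moved. The work goes in short steps, Python scripts to look and compute and a tool call to move; the robot and the scene stay as the last step left them, time stands still between calls to the robot, and variables do not carry over. Pictures are saved under pics/ and viewed, at most 10 in all, crops included, and the job is handed in when it is done.

Besides the shell and the picture viewer there is one more tool, called as name([rows], argument=value, ...), one row to a line, values as JSON. arm_command: Moves the arm, as the interface text tells. Its arguments: {"type":"object","properties":{"rows":{"type":"array"}},"required":["rows"]}

```bash
ls; mkdir -p pics; cat > h.py <<'E'
import numpy as np, cv2
from bench import arm, imaging, job, models
def ray(im,px):
    x=(px[0]-im["cx"])/im["fx"]; y=(px[1]-im["cy"])/im["fy"]; r0=np.hypot(x,y); r=r0
    for _ in range(30): r=r0/(1+im["k1"]*r*r)
    s=r/r0 if r0>0 else 1
    E=np.array(im["extrinsics"]); R=E[:3,:3]; t=E[:3,3]
    d=R.T@np.array([x*s,y*s,1]); return -R.T@t, d/np.linalg.norm(d)
def at_z(im,px,z):
    o,d=ray(im,px); return o+d*(z-o[2])/d[2]
def tri(a,b):
    (o1,d1),(o2,d2)=a,b
    A=np.stack([d1,-d2],1); s=np.linalg.lstsq(A,o2-o1,rcond=None)[0]
    p,q=o1+s[0]*d1,o2+s[1]*d2; return (p+q)/2, np.linalg.norm(p-q)
def proj(im,P):
    E=np.array(im["extrinsics"]); c=E[:3,:3]@np.array(P,float)+E[:3,3]; x,y=c[0]/c[2],c[1]/c[2]; k=1+im["k1"]*(x*x+y*y)
    return np.array([x*k*im["fx"]+im["cx"],y*k*im["fy"]+im["cy"]])
def save(im,n,crop=None,s=1):
    f=im["frame"][:,:,::-1]
    if crop: l,t,r,b=crop; f=f[t:b,l:r]
    cv2.imwrite("pics/"+n,cv2.resize(f,None,fx=s,fy=s,interpolation=cv2.INTER_CUBIC))
E
python3 - <<'E'
from h import *
np.set_printoptions(precision=1,suppress=True)
ims={}
for n in("scene","top"):
    im=imaging.get_image(n); ims[n]=im; save(im,n+".png"); print(n,im["fx"],im["k1"],ray(im,(320,200)))
    for q in("red_lid","red_canister","thread_entry","blue_canister"):
        for m in models.tip_of(im,q)[:4]: print(q,"tip",np.round(m["pixel"]),round(m["score"],2))
        for m in models.spot_in(im,q)[:4]: print(q,"rect",np.round(m["rect"]),round(m["score"],2))
s=arm.read_state(); print(s)
E
```

```text
pics
scene 384.3634029220359 0.0017178568909424446 (array([ -20.5, -494.3,  658.9]), array([ 0.6,  0.5, -0.6]))
red_lid tip [383. 229.] 0.72
red_lid tip [351. 278.] 0.69
red_lid tip [378. 202.] 0.56
red_lid rect [363. 183. 392. 207.] 0.72
red_lid rect [341. 264. 360. 283.] 0.69
red_canister tip [373. 244.] 0.9
red_canister rect [355. 211. 393. 252.] 0.77
thread_entry rect [355. 212. 395. 256.] 0.7
blue_canister tip [286. 188.] 0.84
blue_canister rect [268. 138. 297. 197.] 0.97
top 374.22158984152514 -0.056107492825956735 (array([297.1, -60.7, 920.3]), array([ 0.2,  0. , -1. ]))
red_lid tip [383. 189.] 0.81
red_lid tip [387. 241.] 0.62
red_lid rect [373. 172. 397. 201.] 0.87
red_lid rect [375. 234. 397. 254.] 0.68
red_canister tip [375. 200.] 0.96
thread_entry tip [392. 197.] 0.86
thread_entry rect [359. 178. 395. 216.] 0.98
blue_canister tip [256. 192.] 0.97
blue_canister rect [233. 166. 273. 204.] 0.68
{'clock': 0.9, 'joints': array([ 1.5,  0.4,  0. ,  0. , -1.2, -0.3]), 'joint_vel': array([ 0.,  0.,  0.,  0.,  0., -0.]), 'joint_efforts': array([ -0. , -39.2,  18.9,   4.2,  -0. ,  -0. ]), 'position': array([222.4, 584.1, 231.3]), 'ee_rot': array([ 1. , -0.2, -0. , -0. ]), 'contact_force': array([-0.1, -0.1,  1. ]), 'wrist_torque': array([0., 0., 0.]), 'grasp_force': 0.0, 'gripper_width': 85.63759709348791}
```

View pics/scene.png

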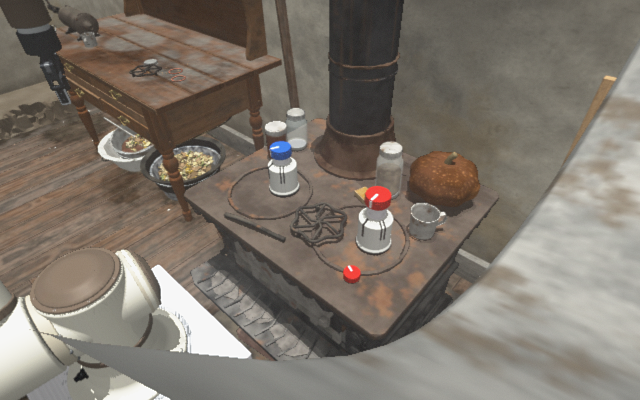

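View pics/top.png

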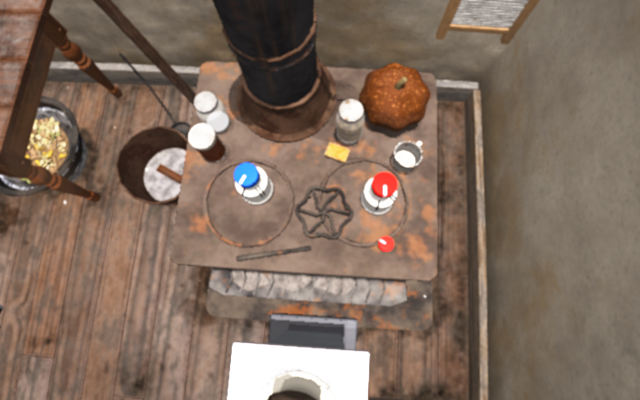

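The scene picture shows two candidates: the red lid on the canister (scene 378,197; top 385,184) and a small red lid lying loose (scene 351,273; top 387,243). I choose the one on the canister. A glass jar (top 350,120), a mug (407,155) and a pumpkin stand behind it.

```bash
python3 - <<'E'
from h import *
from scipy.optimize import least_squares
np.set_printoptions(precision=1,suppress=True)
a=imaging.get_image("scene"); b=imaging.get_image("top")
print("foot",tri(ray(a,(373,244)),ray(b,(375,200))))
res=[]
for im,box in((a,(355,180,400,215)),(b,(365,165,405,205))):
    l,t,r,bt=box; f=im["frame"][t:bt,l:r].astype(int)
    m=((f[...,0]>110)&(f[...,1]<70)&(f[...,2]<70)).astype(np.uint8)
    v,u=np.nonzero(m); h=cv2.convexHull(np.stack([u+l,v+t],1).astype(np.float32)); M=cv2.moments(h)
    c=(M['m10']/M['m00'],M['m01']/M['m00']); print(c,u.min()+l,u.max()+l,v.min()+t,v.max()+t,M['m00']); res.append(ray(im,c))
print("lid blob centre",tri(*res))
for n,p,q in(("small",(351,273),(387,243)),("bluefoot",(286,188),(256,192)),("jartop",(390,149),(349,107)),("mug",(425,213),(407,152)),):
    print(n,tri(ray(a,p),ray(b,q)))
ca=a["frame"][175:260,340:430]; cb=b["frame"][155:240,335:425]
both=cv2.resize(np.hstack([ca,cb])[:,:,::-1],None,fx=4.4,fy=4.4,interpolation=cv2.INTER_CUBIC)
cv2.imwrite("pics/crop1.png",both)
E
```

```text
foot (array([ 517.6, -162.1,  -11.2]), np.float64(3.552259995445349))
(377.4497469269703, 198.2227042660882) 365 390 187 209 461.0
(383.5608899297424, 184.7353629976581) 372 395 173 196 427.0
lid blob centre (array([ 518.2, -163. ,  131. ]), np.float64(0.09861016636325592))
small (array([ 403.9, -189.8,   12.4]), np.float64(4.342355777286195))
bluefoot (array([520.7, 139.4,  -1.2]), np.float64(11.96927828936611))
jartop (array([697.3, -76.7, 130.3]), np.float64(4.584752582344665))
mug (array([ 626.9, -228.1,   52.2]), np.float64(0.9426862714784763))
```

View pics/crop1.png

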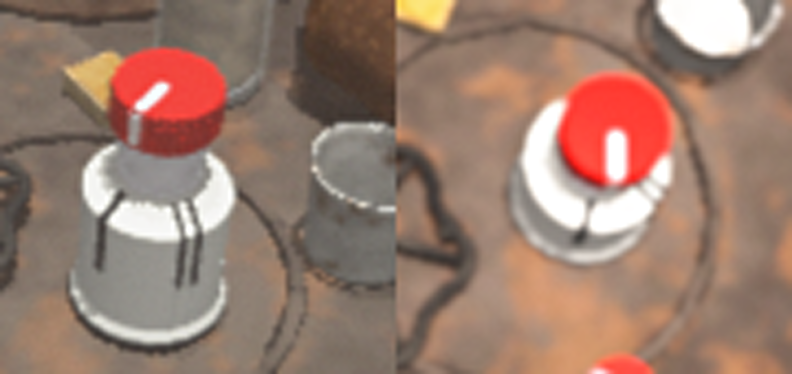

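Crop left (scene): lid with pointer towards lower left (crop 135,112), single line (105,230), double line (187,240). Crop right (top): pointer straight down (616,183), single line (585,220), double (660,185). It is the large lid, sitting on its canister.

```bash
python3 - <<'E'
from h import *
np.set_printoptions(precision=1,suppress=True)
a=imaging.get_image("scene"); b=imaging.get_image("top")
C=np.array([518,-163])
def ang(n,im,p,z):
    P=at_z(im,p,z); d=P[:2]-C; print(n,P,"ang",np.degrees(np.arctan2(d[1],d[0]))%360,np.linalg.norm(d))
ang("ptr a",a,(370.7,200.5),145);ang("ptr b",b,(385,196.6),145);ang("in a",a,(377.5,194.3),145);ang("in b",b,(385,185.2),145)
for z in(80,88):
    ang("single a",a,(364.9,224.5),z);ang("single b",b,(379.1,200.5),z)
    ang("dbl a",a,(382.0,225.5),z);ang("dbl b",b,(396.1,195.9),z)
for im in(a,b):
    for th in(180,190,200,250,260,270):
        t=np.radians(th); print(th,[proj(im,(C[0]+r*np.cos(t),C[1]+r*np.sin(t),z)) for r,z in((24,145),(38,85))])
s=arm.read_state(); from scipy.spatial.transform import Rotation as R
print(s["clock"],R.from_quat(s["ee_rot"]).as_matrix(),s["joints"])
print(im["extrinsics"])
print([ (n,proj(im,P)) for n,im,P in(("topa",a,(518,-163,145)),("topb",b,(518,-163,145)))])
E
```

```text
ptr a [ 488.9 -165.5  145. ] ang 184.9417422080639 29.19840414310344
ptr b [ 488.3 -165.   145. ] ang 183.93786027758043 29.786753217362634
in a [ 514.2 -164.5  145. ] ang 201.59282975792522 4.039845339699139
in b [ 513.4 -164.3  145. ] ang 196.04043498334318 4.756087297799547
single a [ 480.8 -161.4   80. ] ang 177.61148963187568 37.202137254392625
single b [ 494.2 -160.5   80. ] ang 173.96782781928775 23.898726247370867
dbl a [ 502.2 -191.    80. ] ang 240.56950402692382 32.12140862556608
dbl b [ 507.6 -199.4   80. ] ang 254.03086853180332 37.85754456413101
single a [ 473.9 -166.1   88. ] ang 183.95661010158202 44.20363010218272
single b [ 492.4 -159.5   88. ] ang 172.31146315233596 25.87628722457408
dbl a [ 495.  -195.2   88. ] ang 234.42717184553393 39.549523612361085
dbl b [ 505.6 -198.1   88. ] ang 250.50181173485535 37.20960599517342
180 [array([371.2, 198.8]), array([365.4, 223.4])]
190 [array([372.9, 199.5]), array([368. , 224.6])]
200 [array([374.8, 200.1]), array([371. , 225.6])]
250 [array([384.7, 199.6]), array([386. , 224.8])]
260 [array([386.2, 198.9]), array([388.3, 223.6])]
270 [array([387.5, 197.9]), array([390.3, 222.1])]
180 [array([384.1, 193.9]), array([380.3, 206.2])]
190 [array([386.1, 193.9]), array([383.2, 206.1])]
200 [array([388. , 193.5]), array([386. , 205.5])]
250 [array([394.8, 187.4]), array([396.1, 196.5])]
260 [array([395.4, 185.7]), array([397. , 193.8])]
270 [array([395.6, 183.8]), array([397.3, 191. ])]
1.1 [[ 0.9 -0.4  0. ]
 [-0.4 -0.9 -0. ]
 [ 0.   0.  -1. ]] [ 1.5  0.4  0.   0.  -1.2 -0.3]
[[  0.1  -1.   -0.  -73.7]
 [ -1.   -0.1  -0.2 493.9]
 [  0.2   0.   -1.  830.4]
 [  0.    0.    0.    1. ]]
[('topa', array([378. , 193.1])), ('topb', array([384.5, 183.1]))]
```

```bash
cat >> h.py <<'E'
from scipy.spatial.transform import Rotation as R
def to(P):
    s=arm.read_state(); return R.from_quat(s["ee_rot"]).inv().apply(np.array(P)-s["position"])
E
python3 - <<'E'
from h import *
np.set_printoptions(precision=2,suppress=True)
for P in((370,200,270),(518,-163,270)): print(to(P))
E
```

```text
[274.65 306.42 -38.66]
[542.12 593.01 -38.65]
```

arm_command([
  {"grip":1,"linear":[275,306,-39],"rot":[0,0,1.0]},
  {"grip":1,"linear":[275,306,-39],"rot":[0,0,1.0]},
  {"grip":1,"linear":[275,306,-39],"rot":[0,0,1.0]},
  {"grip":1,"linear":[275,306,-39],"rot":[0,0,1.0]},
  {"grip":1,"linear":[542,593,-39],"rot":[0,0,1.75]},
  {"grip":1,"linear":[542,593,-39],"rot":[0,0,1.75]},
  {"grip":1,"linear":[542,593,-39],"rot":[0,0,1.75]},
  {"grip":1,"linear":[542,593,-39],"rot":[0,0,1.75]},
  {"grip":1,"linear":[542,593,-39],"rot":[0,0,1.75]},
  {"grip":1,"linear":[542,593,-39],"rot":[0,0,1.75]},
])

```text
clock: 2.35
position: [451.7, 1.9, 266.0]
ee_rot: [-0.491, 0.871, -0.0, 0.001]
contact_force: [1.4, 0.7, -0.5]
gripper_width: 85.6
grasp_force: 0.0
```

```bash
python3 - <<'E'
from h import *
np.set_printoptions(precision=2,suppress=True)
s=arm.read_state();print(s["clock"],s["position"],s["joints"],R.from_quat(s["ee_rot"]).as_matrix()); print(to((518,-163,190)))
E
```

```text
2.35 [451.67   1.89 265.96] [ 0.37  0.06 -0.33  0.   -1.18 -0.91] [[-0.52 -0.85  0.  ]
 [-0.85  0.52  0.  ]
 [-0.   -0.   -1.  ]]
[ 106.65 -142.16   75.98]
```

arm_command([
  {"grip":1,"linear":[107,-142,0],"rot":[0,0,0]},
  {"grip":1,"linear":[107,-142,0],"rot":[0,0,0]},
  {"grip":1,"linear":[107,-142,60],"rot":[0,0,0]},
  {"grip":1,"linear":[107,-142,76],"rot":[0,0,0]},
  {"grip":1,"linear":[107,-142,76],"rot":[0,0,0]},
  {"grip":1,"linear":[107,-142,76],"rot":[0,0,0]},
])

```text
clock: 3.1
position: [518.2, -160.9, 190.8]
ee_rot: [-0.492, 0.871, -0.001, 0.001]
contact_force: [-0.1, 0.2, 1.2]
gripper_width: 85.3
grasp_force: 0.0
```

```bash
python3 - <<'E'
from h import *
np.set_printoptions(precision=2,suppress=True)
s=arm.read_state();print(s["clock"],s["position"],s["joints"],R.from_quat(s["ee_rot"]).as_matrix()); print(to((518,-163,114)))
a=imaging.get_image("scene"); b=imaging.get_image("top")
ca=a["frame"][120:260,300:440]; cb=b["frame"][110:250,310:450]
cv2.imwrite("pics/c2.png",cv2.resize(np.hstack([ca,cb])[:,:,::-1],None,fx=2.8,fy=2.8,interpolation=cv2.INTER_CUBIC))
E
```

```text
3.1 [ 518.23 -160.88  190.83] [-0.    0.28 -0.26  0.   -1.03 -0.54] [[-0.52 -0.86  0.  ]
 [-0.86  0.52 -0.  ]
 [-0.   -0.   -1.  ]]
[ 1.98 -0.72 76.83]
```

View pics/c2.png

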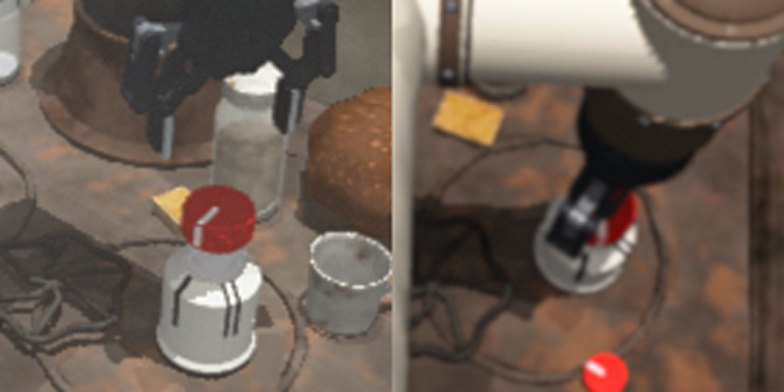

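The fingers straddle the lid (scene crop 168,135 and 290,110; lid at 220,215). Descend and grip.

arm_command([
  {"grip":1,"linear":[2,-1,40],"rot":[0,0,0]},
  {"grip":1,"linear":[2,-1,77],"rot":[0,0,0]},
  {"grip":1,"linear":[2,-1,77],"rot":[0,0,0]},
  {"grip":1,"linear":[2,-1,77],"rot":[0,0,0]},
  {"grip":1,"linear":[2,-1,77],"rot":[0,0,0]},
])

```text
clock: 3.82
position: [518.7, -163.3, 114.5]
ee_rot: [-0.492, 0.871, -0.001, 0.002]
contact_force: [-0.1, -0.3, 0.9]
gripper_width: 85.6
grasp_force: 0.0
```

```bash
python3 - <<'E'
from h import *
np.set_printoptions(precision=2,suppress=True)
print(to((518,-163,114)))
a=imaging.get_image("scene")
ca=a["frame"][150:260,320:440]
cv2.imwrite("pics/c3.png",cv2.resize(ca[:,:,::-1],None,fx=5,fy=5,interpolation=cv2.INTER_CUBIC))
E
```

```text
[0.13 0.77 0.5 ]
```

View pics/c3.png

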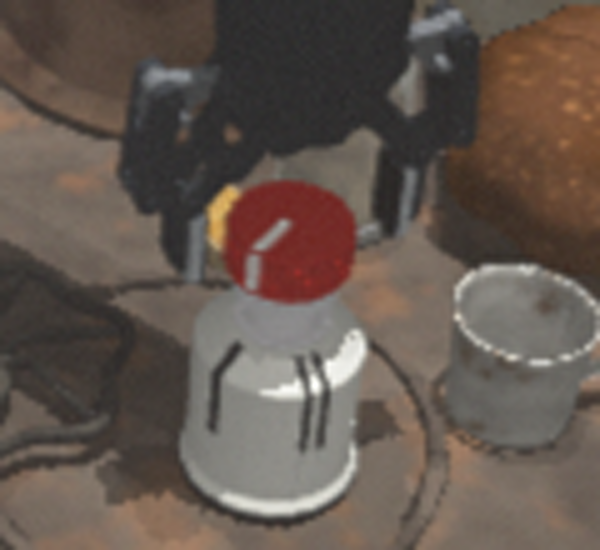

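Fingers at (190,250) and (395,200) stand either side of the lid (290,240), at its height. Close.

arm_command([
  {"grip":0,"linear":[0,0,0],"rot":[0,0,0]},
  {"grip":0,"linear":[0,0,0],"rot":[0,0,0]},
  {"grip":0,"linear":[0,0,0],"rot":[0,0,0]},
  {"grip":0,"linear":[0,0,0],"rot":[0,0,0]},
  {"grip":0,"linear":[0,0,0],"rot":[0,0,0]},
  {"grip":0,"linear":[0,0,0],"rot":[0,0,0]},
])

```text
clock: 4.62
position: [517.3, -163.4, 113.0]
ee_rot: [-0.492, 0.871, -0.0, 0.0]
contact_force: [-1.9, 0.9, 6.3]
gripper_width: 52.3
grasp_force: 61.7
```

arm_command([
  {"grip":0,"linear":[0,0,0],"rot":[0,0,-0.18]},
  {"grip":0,"linear":[0,0,0],"rot":[0,0,-0.36]},
  {"grip":0,"linear":[0,0,0],"rot":[0,0,-0.54]},
  {"grip":0,"linear":[0,0,0],"rot":[0,0,-0.72]},
  {"grip":0,"linear":[0,0,0],"rot":[0,0,-0.9]},
  {"grip":0,"linear":[0,0,0],"rot":[0,0,-1.08]},
  {"grip":0,"linear":[0,0,0],"rot":[0,0,-1.08]},
  {"grip":0,"linear":[0,0,0],"rot":[0,0,-1.08]},
  {"grip":0,"linear":[0,0,0],"rot":[0,0,-1.08]},
])

```text
clock: 5.75
position: [517.2, -163.4, 112.2]
ee_rot: [0.869, -0.495, -0.0, 0.0]
contact_force: [-0.2, -0.4, 0.5]
gripper_width: 52.6
grasp_force: 62.5
```

```bash
python3 - <<'E'
from h import *
np.set_printoptions(precision=3,suppress=True)
s=arm.read_state();print(s["joints"],s["wrist_torque"],R.from_quat(s["ee_rot"]).as_matrix()); print(to((517.3,-163.4,113)))
a=imaging.get_image("scene")
ca=a["frame"][150:260,320:440]
cv2.imwrite("pics/c4.png",cv2.resize(ca[:,:,::-1],None,fx=5,fy=5,interpolation=cv2.INTER_CUBIC))
E
```

```text
[-0.007  0.365 -0.356  0.    -0.85   0.543] [0.001 0.052 0.046] [[ 0.51 -0.86 -0.  ]
 [-0.86 -0.51 -0.  ]
 [-0.    0.   -1.  ]]
[ 0.037 -0.052 -0.82 ]
```

View pics/c4.png

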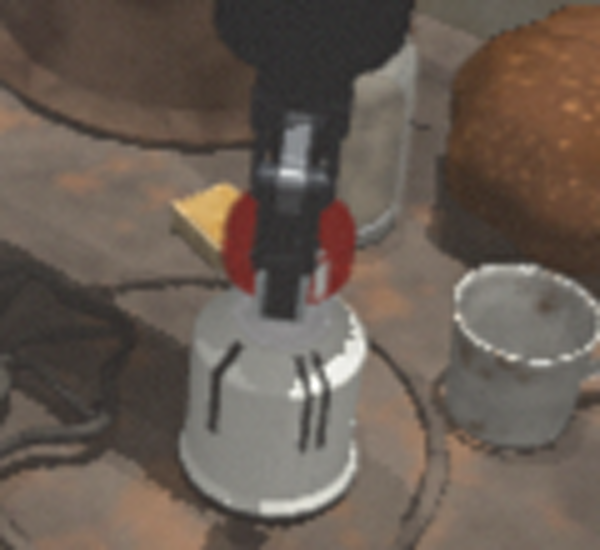

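The pointer (320,275) stands about 28° right of the camera-facing direction, the double line (312,440) about 29°: aligned. Lower it.

arm_command([
  {"grip":0,"linear":[0,0,3],"rot":[0,0,0]},
  {"grip":0,"linear":[0,0,6],"rot":[0,0,0]},
  {"grip":0,"linear":[0,0,9],"rot":[0,0,0]},
  {"grip":0,"linear":[0,0,9],"rot":[0,0,0]},
  {"grip":0,"linear":[0,0,9],"rot":[0,0,0]},
])

```text
clock: 6.42
position: [517.2, -163.4, 103.6]
ee_rot: [0.869, -0.494, 0.0, 0.0]
contact_force: [-1.7, 0.6, 3.5]
gripper_width: 52.3
grasp_force: 62.9
```

arm_command([
  {"grip":0,"linear":[0,0,0.5],"rot":[0,0,0]},
  {"grip":0,"linear":[0,0,0.9],"rot":[0,0,0.15]},
  {"grip":0,"linear":[0,0,1.3],"rot":[0,0,0.3]},
  {"grip":0,"linear":[0,0,1.7],"rot":[0,0,0.45]},
  {"grip":0,"linear":[0,0,2.0],"rot":[0,0,0.6]},
  {"grip":0,"linear":[0,0,2.4],"rot":[0,0,0.75]},
  {"grip":0,"linear":[0,0,2.8],"rot":[0,0,0.9]},
  {"grip":0,"linear":[0,0,3.1],"rot":[0,0,1.05]},
  {"grip":0,"linear":[0,0,3.3],"rot":[0,0,1.15]},
  {"grip":0,"linear":[0,0,3.3],"rot":[0,0,1.15]},
])

```text
clock: 7.68
position: [518.6, -163.6, 100.8]
ee_rot: [-0.461, 0.887, -0.001, 0.001]
contact_force: [0.9, -0.7, 4.2]
gripper_width: 52.2
grasp_force: 62.8
```

```bash
python3 - <<'E'
from h import *
np.set_printoptions(precision=3,suppress=True)
s=arm.read_state();print(s["joints"],s["wrist_torque"],R.from_quat(s["ee_rot"]).as_matrix())
a=imaging.get_image("scene")
ca=a["frame"][150:260,320:440]
cv2.imwrite("pics/c5.png",cv2.resize(ca[:,:,::-1],None,fx=5,fy=5,interpolation=cv2.INTER_CUBIC))
E
```

```text
[-0.007  0.38  -0.368  0.001 -0.82  -0.605] [-0.167 -0.251 -0.075] [[-0.574 -0.819  0.003]
 [-0.819  0.574 -0.001]
 [-0.001 -0.003 -1.   ]]
```

View pics/c5.png

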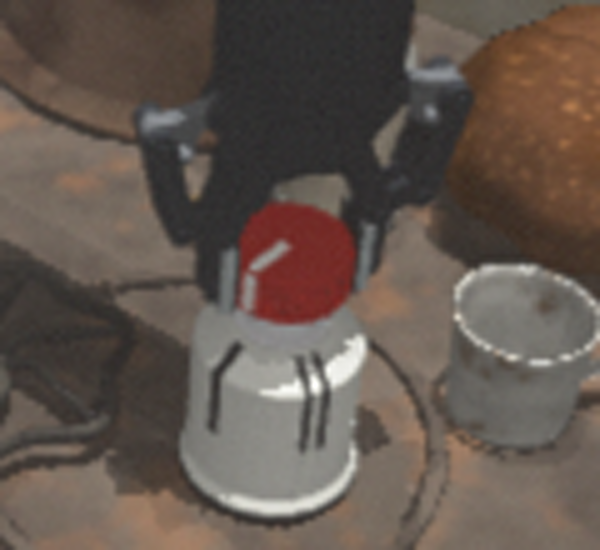

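Pointer (248,290) is now about in line with the single line (213,420). The lid sits low on the neck. There is little torque yet, so I feel for the stop in small steps.

arm_command([
  {"grip":0,"linear":[0,0,0.1],"rot":[0,0,0.03]},
  {"grip":0,"linear":[0,0,0.2],"rot":[0,0,0.06]},
  {"grip":0,"linear":[0,0,0.2],"rot":[0,0,0.06]},
  {"grip":0,"linear":[0,0,0.2],"rot":[0,0,0.06]},
])

```text
clock: 8.22
position: [518.3, -163.6, 100.6]
ee_rot: [-0.434, 0.901, -0.001, 0.001]
contact_force: [0.8, 0.2, 6.4]
gripper_width: 52.1
grasp_force: 62.8
```

```bash
python3 - <<'E'
from h import *
np.set_printoptions(precision=3,suppress=True)
s=arm.read_state();print(s["joints"],s["wrist_torque"],s["position"])
E
```

```text
[-0.007  0.38  -0.368  0.001 -0.82  -0.666] [-0.184 -0.25  -0.036] [ 518.282 -163.551  100.628]
```

arm_command([
  {"grip":0,"linear":[0,0,0],"rot":[0,0,0.02]},
  {"grip":0,"linear":[0,0,0],"rot":[0,0,0.04]},
  {"grip":0,"linear":[0,0,0],"rot":[0,0,0.06]},
  {"grip":0,"linear":[0,0,0],"rot":[0,0,0.06]},
])

```text
clock: 8.72
position: [518.0, -163.5, 100.5]
ee_rot: [-0.407, 0.913, -0.001, 0.001]
contact_force: [0.1, -0.8, 5.9]
gripper_width: 52.0
grasp_force: 62.8
```

```bash
python3 - <<'E'
from h import *
np.set_printoptions(precision=3,suppress=True)
s=arm.read_state();print(s["joints"],s["wrist_torque"],s["position"])
E
```

```text
[-0.007  0.38  -0.369  0.001 -0.82  -0.726] [-0.19  -0.243 -0.005] [ 518.022 -163.523  100.527]
```

arm_command([
  {"grip":0,"linear":[0,0,0],"rot":[0,0,0.02]},
  {"grip":0,"linear":[0,0,0],"rot":[0,0,0.04]},
  {"grip":0,"linear":[0,0,0],"rot":[0,0,0.06]},
  {"grip":0,"linear":[0,0,0],"rot":[0,0,0.06]},
])

```text
clock: 9.22
position: [517.9, -163.6, 100.5]
ee_rot: [-0.381, 0.925, -0.001, 0.0]
contact_force: [1.8, -0.3, 5.9]
gripper_width: 52.2
grasp_force: 61.8
```

```bash
python3 - <<'E'
from h import *
np.set_printoptions(precision=3,suppress=True)
s=arm.read_state();print(s["joints"],s["wrist_torque"],s["position"])
a=imaging.get_image("scene")
ca=a["frame"][180:250,345:415]
cv2.imwrite("pics/c6.png",cv2.resize(ca[:,:,::-1],None,fx=8,fy=8,interpolation=cv2.INTER_CUBIC))
E
```

```text
[-0.007  0.38  -0.369  0.002 -0.821 -0.784] [-0.206 -0.054  0.804] [ 517.918 -163.628  100.532]
```

View pics/c6.png

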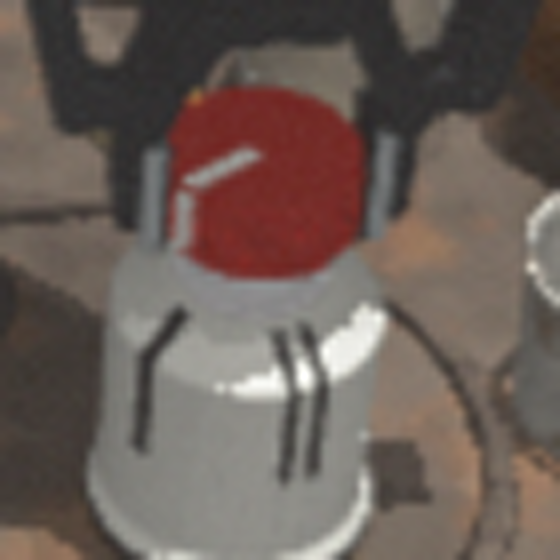

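Torque rose to 0.8 Nm, so the stop is reached. The pointer (180,225) is in line with the single line (183,312). Release and rise.

arm_command([
  {"grip":1,"linear":[0,0,0],"rot":[0,0,0]},
  {"grip":1,"linear":[0,0,0],"rot":[0,0,0]},
  {"grip":1,"linear":[0,0,0],"rot":[0,0,0]},
  {"grip":1,"linear":[0,0,0],"rot":[0,0,0]},
  {"grip":1,"linear":[0,0,0],"rot":[0,0,0]},
  {"grip":1,"linear":[0,0,-30],"rot":[0,0,0]},
  {"grip":1,"linear":[0,0,-80],"rot":[0,0,0]},
  {"grip":1,"linear":[0,0,-120],"rot":[0,0,0]},
  {"grip":1,"linear":[0,0,-120],"rot":[0,0,0]},
  {"grip":1,"linear":[0,0,-120],"rot":[0,0,0]},
])

```text
clock: 10.52
position: [516.7, -163.2, 219.3]
ee_rot: [-0.379, 0.925, 0.0, -0.0]
contact_force: [0.8, 0.5, 0.4]
gripper_width: 85.4
grasp_force: 0.0
```

```bash
python3 - <<'E'
from h import *
a=imaging.get_image("scene")
ca=a["frame"][150:260,320:440]
cv2.imwrite("pics/c7.png",cv2.resize(ca[:,:,::-1],None,fx=5,fy=5,interpolation=cv2.INTER_CUBIC))
E
```

```text
(no output)
```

View pics/c7.png

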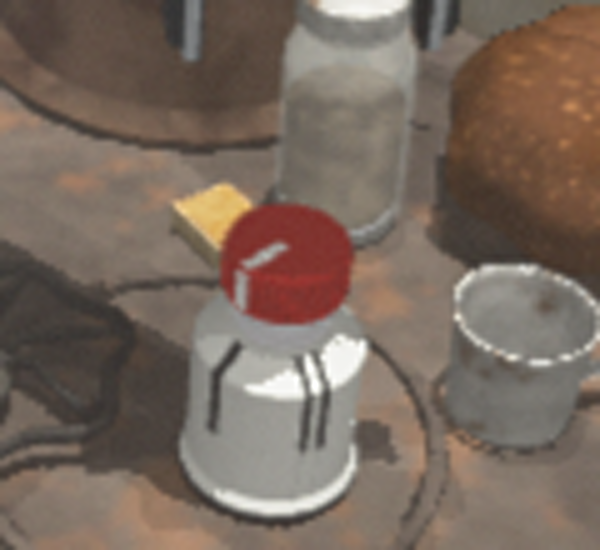

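The lid sits about 12 mm lower than at the start. Its pointer (240,290) is at the single line (213,420), and the gripper is clear.

```bash
python3 -c "
from bench import job; print(job.job_done())"
```

```text
the job is handed in; nothing more can be done
None
```

The red lid was turned back until it dropped into the thread entry, then screwed clockwise to its stop (torque rose to 0.8 Nm) and released. The gripper is clear, the blue canister was left alone, and I handed the job in at about 10.6 s.

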